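# Hold a hair claw open astride the hairpin card

### The job

Take the large hair claw by its two thumb tabs, squeeze it wide open against its spring and bring it down over the middle of the top edge of the hairpin card standing in the wooden holder, in line with the edge, teeth hanging well below the edge on both sides and nothing touching the card. Finish there still holding the claw squeezed open, so that I can slip a second card in before it shuts. Do not shift the card holder, and leave the other dressing things where they are.

Things in the scene. Friction and masses are not known exactly. Their poses are not given: they have to be found in the camera images.
- clip: The large hair claw, dark brown plastic, 84 mm long, 45 wide, 70 high, standing on its inturned teeth, two thumb tabs up in a V; 55 g. The body is one half (five teeth, on -x) and carries the other; origin at the centre of the whole claw's underside (z up) while shut; y runs along the hinge pin (84 mm length), the tabs stand apart along x. It may be used either way round.
- clip_hinge (a point): The claw's hinge pin, at the middle of its length, 38 mm above the underside; coil spring 9 mm across. Each half turns about it: with both tabs squeezed alike it stays midway between them. The crown stays below the pin's height, open or shut. Fully open on the table, the claw stands on its tooth tips, the pin 35 mm above the table.
- clip_tab_a (a point): Middle of the upper end of the thumb tab on clip's half, 32 mm above the pin at rest. Tabs are plates 34 mm wide along y, 33 mm long, 3 mm thick. At rest their outer faces are 42 mm apart at the upper ends and 13 mm at the roots, just above the pin.
- clip_tab_b (a point): The like point on the other tab. Squeezed together from above along x, the tabs come to stand parallel, 13 to 14 mm apart over the outer faces and reaching 38 mm above the pin, and can go no nearer: the claw is then fully open.
- clip_tip_a (a point): Tip of the middle tooth of the half that clip is. Shut, it lies at the middle of the claw, 36 mm below the pin; fully open and held level it is 33 mm below the pin and 14 mm to its side. Teeth are 4 mm thick.
- clip_tip_b (a point): The like point on the other half, which has six teeth. Fully open, the two tips are 28 mm apart.
- clip_jaw (a joint): Angle between the claw's halves: 0 shut, 0.9 rad fully open. A spring shuts it: the tabs' upper ends need about 3 N to start and 6 N (10 N at mid-length) to stay fully open; a grip of 20 N or more squeezes it right to its stop, where it can be held.
- card_stand: A stiff buff hairpin card, 110 mm wide, 3 mm thick, upright in a slotted wooden holder (60 by 130 mm, 24 high), together 0.6 kg, loose on the table. Origin at the centre of the holder's underside; x square to the card's faces, y along its top edge, z up. The card's middle plane is x = 0, its straight top edge 125 mm above the table. Six dark hairpins sit on one face, below 81 mm.
- card_edge (a point): The middle of the card's top edge, 125 mm above the table.
- dish: Green ceramic trinket dish, 108 mm across, 26 mm high; origin at the centre of its underside. Bystander.
- hairpin_box: Round aluminium hairpin box with a twist cap, 65 mm across, 33 mm high; origin at the centre of its underside. Bystander.
- kajal: Glass kajal holder with an aluminium stopper, 36 mm across, 79 mm high; origin at the centre of its underside. Bystander.
- comb_a: The lower of two flat plastic combs lying crossed, 180 by 34 by 4 mm; origin at the centre of its underside. Bystander.
- comb_b: The upper crossed comb, the same size, lying on the first; origin at the centre of its underside. Bystander.
- small_claw: A small hair claw of the same shape, shut, 35 mm long, 19 mm wide and 29 mm high; origin at the centre of its underside. Bystander, not the one to use.
Things that resemble listed ones, but are neither listed nor needed, are in the scene too. What is meant by the clip is not red, and is the larger of those in its own colour.

How it is judged:
By the outcome, as a careful person would: the job done as asked, in the order asked, and still so for the second after the job is handed in, while the arm keeps its last pose, push and grip.
It also fails if it takes over 35 s, if anything falls off the work surface, if the arm or the gripper's body presses on something with over 40 N, if the wrist force passes 120 N, or if a joint passes its speed limit or range.

### The arm

A 7-joint arm with a two-finger parallel gripper is mounted at the origin on the work surface. World frame = base frame: x ahead of the robot, y to its left, z up, the work surface at z = 0. Lengths are in m, angles in rad, forces in N, time in s.
With the tool pointing down it reaches from about 0.425 to 0.875 m from the base axis. Payload 4.7 kg.
Tool frame: the origin (TCP) lies midway between the tips of the shut fingers; the grasp point (between the pads) lies 19 mm behind it; z points along the fingers, y is the line along which they close (so a half turn about z gives the same grasp; the last joint's range is limited). The gripper opens to 87 mm and grips with 3 to 60 N. Pads are 19 mm wide; open, the fingers measure 117 mm over their backs; the gripper's body (75 mm by 190 mm) begins 51 mm behind the grasp point.
Start: joints at [-1.185, 0.321, -0.07, 1.45, 0.023, 1.371, -0.057], TCP at [0.236, 0.606, 0.223] pointing down, gripper open.
Joint ranges: [-2.86, 2.86], [-0.3, 2.09], [-1.38, 1.24], [0.06, 2.45], [-1.56, 4.7], [0.09, 2.05], [-2.69, 2.69]. Speed limits (rad/s): [2.57, 2.57, 3.14, 3.14, 3.14, 3.14, 3.14].

### API

Orientations are given as a rotation vector (axis times angle).
In Python, from bench import monitor, cams, workorder gives the robot as it stands.
- The arm moves only by the tool move_arm, never from a script. Its arguments are lists of equal length, an entry for each row: "slide": the shift along the tool's x, y, z in cm, a list of three; "roll": the turn about the tool's z in rad. In form: {"slide": [[dx, dy, dz], ...], "roll": [roll, ...]}. A call has 1 to 20 rows; each row is the pose to reach, as a shift and turn from the pose commanded when the call began, along the tool's axes at that moment; what a row does not reach only later rows make up. A row lasts 1/10 s, in which the tool goes at most 50 mm and 8.59 degrees, less where a joint would pass 70% of its speed; a pose out of reach is approached as far as the arm can. A call with a gripper value outside its range is refused whole. "gripper" is the finger opening in cm, from 0 to 8.7, set as the call begins (left out, the last holds). The fingers move at their own pace and stop on an object; "squeeze" is the grip in N (left out, the last holds). Time passes only in rows, so rows that repeat a pose let the fingers close. It gives the time, the measured TCP pose, the force, the opening and the grip force at its end, in the units of the state.
- monitor.get_state(): the state, without advancing time (a new reading comes with each control period).
- cams.get_image(name): name is "scene" or "top"; returns the picture (400x640x3 uint8, red, green, blue); there is no depth.
- cams.get_calibration(name): a dict with "mtx" (3x3 intrinsics, pixels), "R" (3x3) and "t" (3): a world point X has camera coordinates R X + t. Camera axes: x right, y down, z forward; pixel columns grow to the right and rows downward; lengths in m; the calibration is good to about 2 mm. A picture is of the moment at which its call begins. get_calibration takes no time and is no camera call.
- workorder.close_job(): hands the job in; it is judged then, once.
The state is a dict: "time": time; "joint_positions": joint angles; "qd": joint speeds; "joint_torque": joint torques, N m; "position": TCP position; "tool_rot": TCP orientation; "ft_force": force on the tool from outside, world axes, zero at the start; "torque": the same for the moment, N m; "grip_width": opening from 0.0 (shut) to 1.0 (fully open); "grip_force": force on a finger pad.
Only numpy, scipy, OpenCV 4.12 (cv2) and the standard library are available. Lean on these libraries where they do the work, as an engineer would, in place of code of your own. Each camera call takes 0.05 s, during which the arm holds its last target. There are 200 camera calls.

## Working session

There is one attempt and no reset: what is moved stays moved. The work goes in short steps, Python scripts to look and compute and a tool call to move; the robot and the scene stay as the last step left them, time stands still between calls to the robot, and variables do not carry over. Pictures are saved under pics/ and viewed, at most 10 in all, crops included, and the job is handed in when it is done.

Besides the shell and the picture viewer there is one more tool, called after ">>>" as a command line: name --pt "numbers of a row" for each row, then --argument value for the rest. move_arm: Moves the arm, as the interface text tells. Its arguments: {"type":"object","properties":{"slide":{"type":"array","items":{"type":"array","items":{"type":"number"}}},"roll":{"type":"array","items":{"type":"number"}},"gripper":{"type":"number"},"squeeze":{"type":"number"}},"required":["slide","roll"]}

```bash
mkdir -p pics
python3 - <<'E'
from bench import monitor,cams
import cv2,numpy as np
np.set_printoptions(precision=4,suppress=True)
for n in("scene","top"):
    im=cams.get_image(n);cv2.imwrite(f"pics/{n}0.png",im[:,:,::-1]);c=cams.get_calibration(n)
    print(n,c["mtx"],c["R"],c["t"],-c["R"].T@c["t"])
s=monitor.get_state();print(s["time"],s["position"],s["tool_rot"],s["grip_width"],s["ft_force"])
E
```

```text
scene [[450.0043   0.     326.7805]
 [  0.     450.0043 200.2206]
 [  0.       0.       1.    ]] [[ 0.6333  0.7739 -0.003 ]
 [ 0.6339 -0.521  -0.5716]
 [-0.4439  0.3601 -0.8206]] [-0.3716 -0.2703  1.1703] [ 0.9261 -0.2747  0.8048]
top [[457.8045   0.     315.8942]
 [  0.     457.8045 207.1028]
 [  0.       0.       1.    ]] [[-0.0296 -0.9995 -0.0148]
 [-0.9862  0.0317 -0.1628]
 [ 0.1631  0.0098 -0.9866]] [0.0631 0.5459 0.9437] [0.3862 0.0365 1.0208]
0.1 [0.236  0.6051 0.2216] [-0.5806 -3.0873  0.0027] 0.9983921715970422 [0.7114 0.3181 0.4348]
```

View pics/scene0.png

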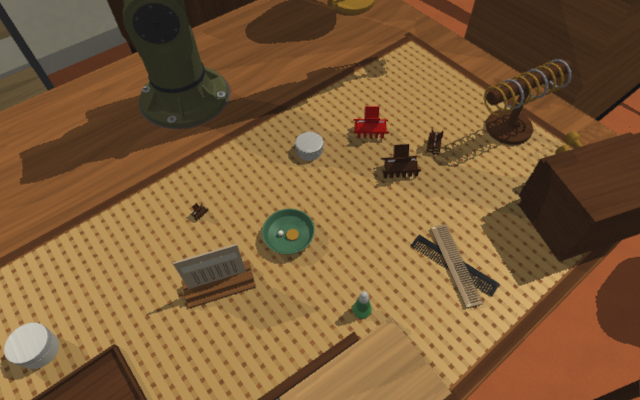

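View pics/top0.png

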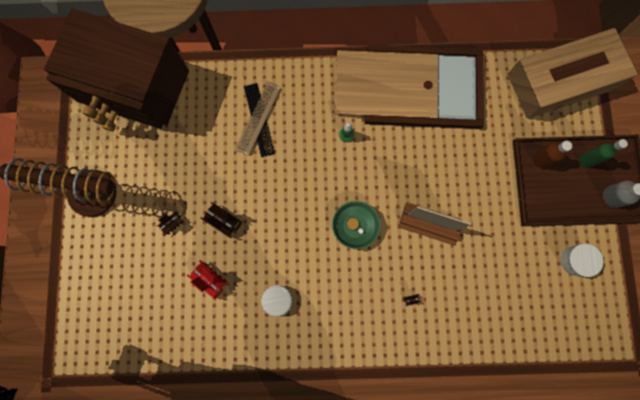

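Candidates: dark brown claws at top (222,220)/scene (401,160), top (171,222)/scene (435,140), and top (412,299)/scene (199,211), plus a red one at top (207,280)/scene (371,122). The first is the largest of the brown ones and is not red, so it fits. I'll confirm it in an enlarged crop, alongside the card.

```bash
cat > h.py <<'E'
import cv2,numpy as np
from bench import monitor,cams
np.set_printoptions(precision=4,suppress=True)
C={n:cams.get_calibration(n) for n in("scene","top")}
def ray(n,p):
    c=C[n];d=c["R"].T@np.linalg.solve(c["mtx"],[p[0],p[1],1.]);return -c["R"].T@c["t"],d/np.linalg.norm(d)
def plane(n,p,z):
    o,d=ray(n,p);return o+d*(z-o[2])/d[2]
def tri(ps,pt):
    (o1,d1),(o2,d2)=ray("scene",ps),ray("top",pt)
    k=np.linalg.lstsq(np.c_[d1,-d2],o2-o1,rcond=None)[0];a,b=o1+k[0]*d1,o2+k[1]*d2
    return (a+b)/2,np.linalg.norm(a-b)
def proj(n,X):
    c=C[n];q=c["mtx"]@(c["R"]@np.asarray(X)+c["t"]);return q[:2]/q[2]
E
python3 - <<'E'
import cv2,numpy as np
s=cv2.imread("pics/scene0.png");t=cv2.imread("pics/top0.png")
def crop(im,x,y,w=80,h=60):return cv2.resize(im[y:y+h,x:x+w],(400,300),interpolation=cv2.INTER_CUBIC)
cv2.imwrite("pics/crop0.png",np.vstack([np.hstack([crop(s,370,120),crop(t,155,190)]),np.hstack([crop(s,170,240,),crop(t,395,190)])]))
E
```

```text
(no output)
```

View pics/crop0.png

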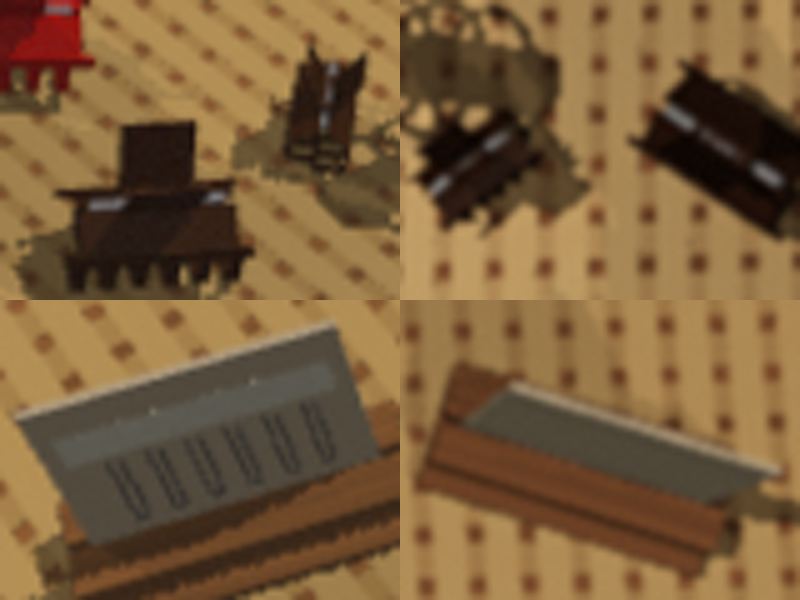

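The crop confirms the clip: the large dark brown claw with a six-tooth side toward the scene camera, tab at about scene (401,147). The card edge runs scene (173,263)–(236,245), which is top (471,224)–(418,207).

Run:
```python
from h import *
s=cv2.imread("pics/scene0.png");t=cv2.imread("pics/top0.png")
# pin highlights: greyish bright pixels within the dark blob
def hl(im,x0,y0,x1,y1):
    h=cv2.cvtColor(im[y0:y1,x0:x1],cv2.COLOR_BGR2HSV);m=((h[...,1]<75)&(h[...,2]>75)).astype(np.uint8)
    n,_,st,ce=cv2.connectedComponentsWithStats(m,connectivity=8);return [(st[i,4],ce[i]+[x0,y0]) for i in range(1,n)]
print("scene",hl(s,380,140,422,182));print("top",hl(t,200,200,246,240))
for a,b,nm in [((173,263.2),(470.6,223.6),'cardL'),((236,244.8),(417.6,206.8),'cardR'),((390.6,160.6),(228.2,224.8),'pin1'),((412.3,159.3),(210.8,212.8),'pin2'),
  ((390.6,160.6),(210.8,212.8),'pin1x')]:
    print(nm,*tri(a,b))
# card edge: bright strip fit in both views
def strip(im,x0,y0,x1,y1,n):
    g=im[y0:y1,x0:x1].astype(int)
    print(n,[(x0+i,y0+int(np.argmax(g[:,i,0])),int(g[:,i,0].max())) for i in range(0,x1-x0,6)])
strip(s,174,240,238,266,'s');strip(t,416,200,474,228,'t')
h=cv2.cvtColor(t,cv2.COLOR_BGR2HSV);m=np.zeros(t.shape[:2],np.uint8);m[196:244,198:248]=(h[196:244,198:248,2]<62)*255
c=max(cv2.findContours(m,0,2)[0],key=cv2.contourArea);print(cv2.minAreaRect(c))
A=cv2.resize(t[196:246,197:247],(500,500),interpolation=cv2.INTER_CUBIC)
cv2.imwrite("pics/clip_top.png",A)
```

```text
scene [(np.int32(6), array([413. , 158.5])), (np.int32(13), array([390.7692, 160.4615]))]
top [(np.int32(14), array([210.6429, 213.2143])), (np.int32(1), array([220., 219.])), (np.int32(12), array([228. , 224.5]))]
cardL [ 0.4923 -0.2577  0.1222] 0.0005018539116429245
cardR [ 0.5292 -0.1561  0.1213] 0.0005705847572411231
pin1 [0.5169 0.2388 0.036 ] 0.0020376813208024007
pin2 [0.5448 0.2773 0.0367] 0.003478452839535017
pin1x [0.5304 0.2545 0.0463] 0.04304972112608468
s [(174, 262, 107), (180, 261, 118), (186, 259, 122), (192, 257, 121), (198, 255, 121), (204, 254, 117), (210, 252, 118), (216, 250, 121), (222, 248, 118), (228, 247, 116), (234, 245, 117)]
t [(416, 202, 68), (422, 208, 103), (428, 210, 104), (434, 212, 100), (440, 214, 102), (446, 216, 101), (452, 218, 107), (458, 220, 103), (464, 221, 105), (470, 223, 101)]
((223.79840087890625, 219.54244995117188), (38.202327728271484, 22.39698028564453), 33.11134338378906)
```

View pics/clip_top.png

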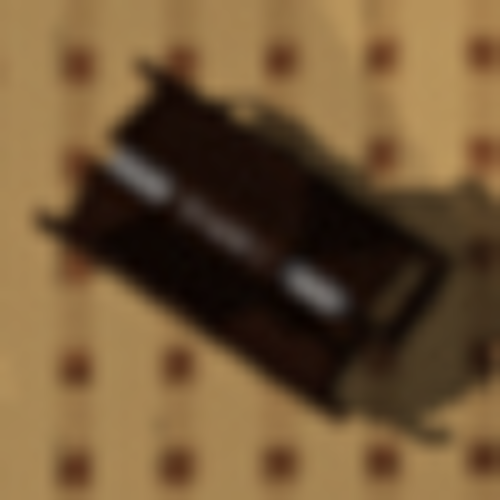

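The enlarged top crop shows the pin highlights at top (210.7,213.2) and (228.0,224.5), with the tabs and spring midway near (219.5,219). Next I'll work out the targets at the stated heights and check neighbour clearances.

```bash
cat >> h.py <<'E'
from scipy.spatial.transform import Rotation as Ro
def togo(P,yaw):  # shift in tool axes (cm) and roll to put TCP at P with tool y along yaw (mod pi)
    s=monitor.get_state();R=Ro.from_rotvec(s["tool_rot"]).as_matrix()
    y0=np.arctan2(R[1,1],R[0,1]);r=-(yaw-y0);r=(r+np.pi/2)%np.pi-np.pi/2
    print("t",s["time"],"pos",s["position"],"zaxis",R[:,2],"shift cm",R.T@(np.array(P)-s["position"])*100,"roll",r)
E
python3 - <<'E'
from h import *
pp={"scene":[(390.8,160.4),(412.7,159.0)],"top":[(228.2,224.7),(210.7,213.1)]}
cc={"scene":[(173.,263.2),(236,244.8)],"top":[(470.6,223.6),(417.6,206.8)]}
for nm,q,z in(("pin",pp,.039),("card",cc,.125)):
    for n in q:
        a,b=[plane(n,p,z) for p in q[n]];d=b-a
        print(nm,n,"mid",(a+b)/2,"len",np.linalg.norm(d),"yaw",np.degrees(np.arctan2(d[1],d[0])))
for nm,p in dict(red=(207,280),mid=(171,222),stand=(90,190),dish=(358,225),box=(278,301)).items(): print(nm,plane("top",p,.02))
togo([.531,.258,.2],np.radians(144))
E
```

```text
pin scene mid [0.5327 0.2586 0.039 ] len 0.04893187050841628 yaw 55.27758802422726
pin top mid [0.5294 0.2564 0.039 ] len 0.04659731791217912 yaw 55.120692778843726
card scene mid [ 0.5129 -0.207   0.125 ] len 0.10766849536116355 yaw 69.70331234669217
card top mid [ 0.5102 -0.2063  0.125 ] len 0.10782109313709053 yaw 70.11111062112909
red [0.3993 0.287  0.02  ]
mid [0.5286 0.3682 0.02  ]
stand [0.607  0.5525 0.02  ]
dish [ 0.5089 -0.0449  0.02  ]
box [0.3502 0.1338 0.02  ]
t 0.1 pos [0.236  0.6051 0.2216] zaxis [-0.0005 -0.0017 -1.    ] shift cm [-40.0915 -21.6191   2.1983] roll -1.3142761358656545
```

>>> move_arm --pt "-3 -1.6 0.6" --pt "-6.5 -3.5 1.3" --pt "-10 -5.4 2" --pt "-13.5 -7.3 2.8" --pt "-17 -9.2 3.5" --pt "-20.5 -11.1 4.2" --pt "-24 -13 4.9" --pt "-27.5 -14.9 5.6" --pt "-31 -16.8 6.3" --pt "-34.5 -18.7 7" --pt "-37.5 -20.3 7.7" --pt "-39.5 -21.3 8" --pt "-40.1 -21.7 8.2" --pt "-40.1 -21.7 8.2" --pt "-40.1 -21.7 8.2" --pt "-40.1 -21.7 8.2" --roll '[-0.1, -0.2, -0.31, -0.42, -0.53, -0.64, -0.75, -0.86, -0.97, -1.08, -1.19, -1.28, -1.33, -1.33, -1.33, -1.33]' --gripper 7.5

```text
time: 1.7
position: [0.5302, 0.259, 0.1406]
tool_rot: [-1.45, 2.787, 0.001]
ft_force: [-0.8, 0.2, 0.6]
grip_width: 0.866
grip_force: 0.0
```

Run:
```python
from h import *
togo([.531,.2575,.042],np.radians(145.2))
I=[]
for n,x,y in(("scene",350,85),("top",175,165)):
    im=cams.get_image(n)[:,:,::-1].copy();cv2.imwrite(f"pics/{n}1.png",im)
    I.append(cv2.resize(im[y:y+110,x:x+100],(400,440),interpolation=cv2.INTER_CUBIC))
cv2.imwrite("pics/hov.png",np.hstack(I))
s=monitor.get_state();print(s["joint_positions"],s["ft_force"],s["grip_width"])
```

```text
t 1.7 pos [0.5302 0.259  0.1406] zaxis [-0.0003  0.0006 -1.    ] shift cm [ 0.0797 -0.1555  9.8628] roll -0.004227640739427052
[-0.5541  0.2459  0.064   1.7131 -0.0172  1.1829  2.0449] [-0.5683 -0.0544  0.4409] 0.862668089651685
```

View pics/hov.png

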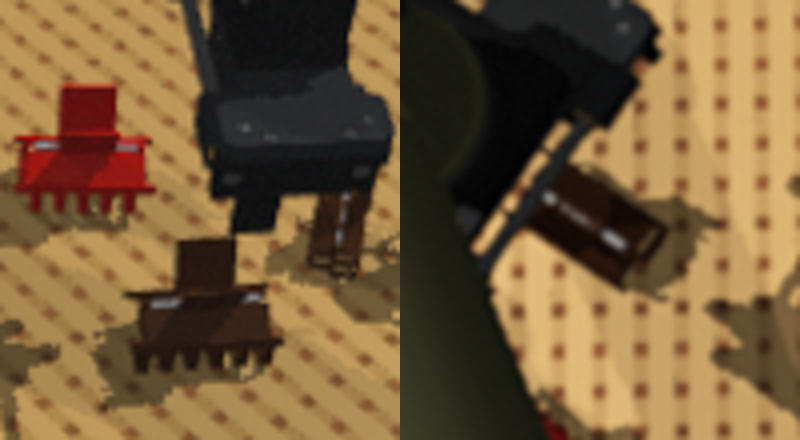

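The hover picture shows one finger beside and above the claw, at scene (414,138). Joint 7 would pass its range at the card, so I'm taking the half-turned grasp.

>>> move_arm --pt "0 0 0" --pt "0 0 0" --pt "0 0 0" --pt "0 0 0" --pt "0 0 0" --pt "0 0 0" --pt "0 0 0" --pt "0 0 0" --pt "0 0 0" --pt "0 0 0" --pt "0 0 0" --pt "0 0 0" --pt "0 0 0" --pt "0 0 0" --pt "0 0 0" --pt "0 0 0" --pt "0 0 0" --pt "0 0 0" --pt "0 0 0" --pt "0 0 0" --roll '[0.1, 0.24, 0.38, 0.52, 0.66, 0.8, 0.94, 1.08, 1.22, 1.36, 1.5, 1.64, 1.78, 1.92, 2.06, 2.2, 2.34, 2.48, 2.62, 2.76]'

```text
time: 3.8
position: [0.5305, 0.2586, 0.1408]
tool_rot: [-2.467, -1.945, -0.001]
ft_force: [-0.1, 0.9, 0.7]
grip_width: 0.862
grip_force: 0.0
```

>>> move_arm --pt "0 0 0" --pt "0 0 0" --pt "0 0 0" --pt "0 0 0" --pt "0 0 0" --pt "0 0 0" --roll '[0.14, 0.28, 0.38, 0.38, 0.38, 0.38]'

```text
time: 4.4
position: [0.5308, 0.2581, 0.1407]
tool_rot: [-2.785, -1.453, -0.0]
ft_force: [-0.0, -0.1, -0.4]
grip_width: 0.865
grip_force: 0.0
```

Run:
```python
from h import *
togo([.531,.2575,.042],np.radians(145.2))
s=monitor.get_state();print(s["joint_positions"],s["grip_width"])
R=Ro.from_rotvec(s["tool_rot"]).as_matrix();p=s["position"];w=s["grip_width"]*.0435
I=[]
for n,x,y in(("scene",370,90),("top",170,170)):
    im=cams.get_image(n)[:,:,::-1].copy()
    k=5;c=cv2.resize(im[y:y+90,x:x+80],None,fx=k,fy=k,interpolation=cv2.INTER_CUBIC)
    for sg in(-1,1):
      for dx in (-.0095,.0095):
        q=(proj(n,p+sg*w*R[:,1]+dx*R[:,0])-[x,y]+.5)*k;cv2.circle(c,(int(q[0]),int(q[1])),3,(0,255,0),-1)
    I.append(c)
cv2.imwrite("pics/hov2.png",np.hstack(I))
```

```text
t 4.4 pos [0.5308 0.2581 0.1407] zaxis [ 0.0001  0.0002 -1.    ] shift cm [-0.0361  0.0491  9.8658] roll -0.0014898287816880185
[-0.867   0.2581  0.4317  1.7247 -0.1157  1.1838 -1.013 ] 0.8653225969739702
```

View pics/hov2.png

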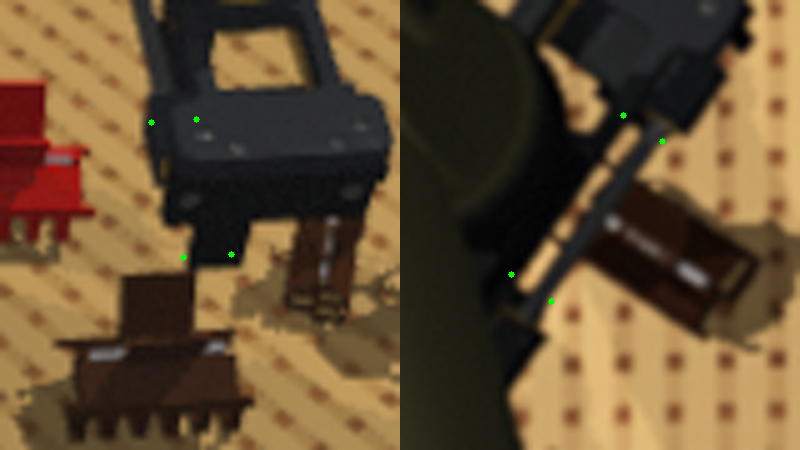

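The projected pad tips (green) sit at the fingertips to within about 1 px in the scene view, and the fingers straddle the tabs. Going down and closing.

>>> move_arm --pt "0 0 1.5" --pt "0 0 3.5" --pt "0 0 5.5" --pt "0 0 7.5" --pt "0 0 9" --pt "0 0 9.8" --pt "0 0 9.8" --pt "0 0 9.8" --roll '[0, 0, 0, 0, 0, 0, 0, 0]'

```text
time: 5.3
position: [0.5314, 0.2579, 0.043]
tool_rot: [2.787, 1.45, 0.001]
ft_force: [0.6, -0.3, 0.4]
grip_width: 0.863
grip_force: 0.0
```

>>> move_arm --pt "0 0 0" --pt "0 0 0" --pt "0 0 0" --pt "0 0 0" --pt "0 0 0" --pt "0 0 0" --pt "0 0 0" --pt "0 0 0" --pt "0 0 0" --pt "0 0 0" --pt "0 0 0" --pt "0 0 0" --roll '[0, 0, 0, 0, 0, 0, 0, 0, 0, 0, 0, 0]' --gripper 0 --squeeze 35

```text
time: 6.5
position: [0.5305, 0.2577, 0.0421]
tool_rot: [-2.787, -1.451, 0.001]
ft_force: [0.1, 0.1, -0.1]
grip_width: 0.115
grip_force: 35.0
```

The opening is 10 mm, not the expected 13–14 mm, so I'll look before lifting.

Run:
```python
from h import *
s=monitor.get_state();print(s["grip_width"]*87,s["grip_force"],s["position"])
I=[]
for n,x,y in(("scene",360,90),("top",180,170)):
    im=cams.get_image(n)[:,:,::-1].copy()
    c=cv2.resize(im[y:y+100,x:x+80],None,fx=5,fy=5,interpolation=cv2.INTER_CUBIC)
    I.append(cv2.convertScaleAbs(c,alpha=1.8,beta=20))
cv2.imwrite("pics/grip.png",np.hstack(I))
```

```text
9.998982989365219 34.99967318493873 [0.5305 0.2577 0.0421]
```

View pics/grip.png

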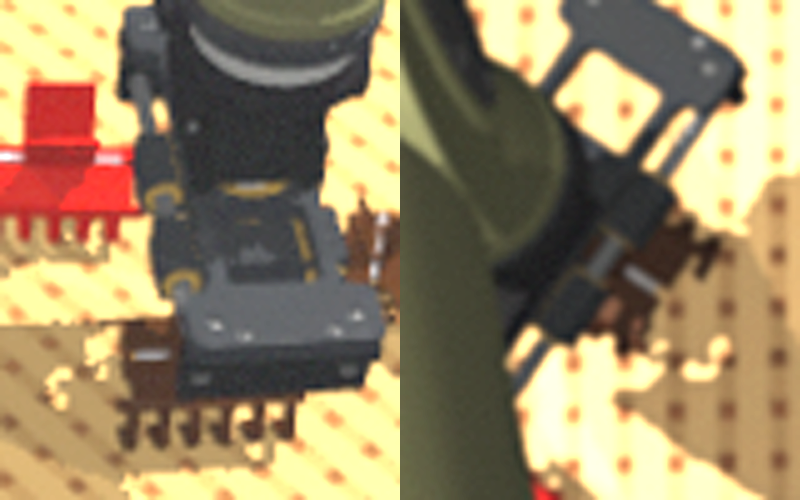

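The picture shows the claw between the fingers, with both rows of teeth spread open. Lifting.

>>> move_arm --pt "0 0 -0.3" --pt "0 0 -1" --pt "0 0 -2" --pt "0 0 -3.5" --pt "0 0 -5.5" --pt "0 0 -7.5" --pt "0 0 -9.5" --pt "0 0 -11.5" --pt "0 0 -13.5" --pt "0 0 -15.5" --pt "0 0 -16.6" --pt "0 0 -17" --pt "0 0 -17" --pt "0 0 -17" --roll '[0, 0, 0, 0, 0, 0, 0, 0, 0, 0, 0, 0, 0, 0]'

```text
time: 8.0
position: [0.5305, 0.2576, 0.2117]
tool_rot: [2.787, 1.45, -0.002]
ft_force: [0.1, -0.8, -0.5]
grip_width: 0.114
grip_force: 35.0
```

Run:
```python
from h import *
togo([.5115,-.2067,.212],np.radians(160))
s=monitor.get_state();print(s["joint_positions"],s["grip_width"],s["ft_force"])
```

```text
t 8.0 pos [0.5305 0.2576 0.2117] zaxis [-0.0011 -0.0007 -1.    ] shift cm [-39.1155  25.0777   0.0093] roll -0.2618619738757326
[-0.8781  0.206   0.4407  1.637  -0.09    1.3202 -1.034 ] 0.1141488678198416 [ 0.0672 -0.7746 -0.4523]
```

>>> move_arm --pt "-0.8 0.5 0" --pt "-2.4 1.5 0" --pt "-4.7 3 0" --pt "-7.4 4.8 0" --pt "-10.2 6.5 0" --pt "-13 8.3 0" --pt "-15.8 10.1 0" --pt "-18.6 11.9 0" --pt "-21.4 13.7 0" --pt "-24.2 15.5 0" --pt "-27 17.3 0" --pt "-29.8 19.1 0" --pt "-32.4 20.8 0" --pt "-34.8 22.3 0" --pt "-36.8 23.6 0" --pt "-38.2 24.5 0" --pt "-39 25 0" --pt "-39.1 25.1 0" --pt "-39.1 25.1 0" --pt "-39.1 25.1 0" --roll '[0, -0.01, -0.02, -0.04, -0.06, -0.08, -0.1, -0.12, -0.14, -0.16, -0.18, -0.2, -0.22, -0.23, -0.24, -0.25, -0.26, -0.26, -0.26, -0.26]'

```text
time: 10.0
position: [0.5122, -0.2057, 0.2122]
tool_rot: [-2.574, -1.8, 0.0]
ft_force: [-0.1, -0.8, -1.1]
grip_width: 0.107
grip_force: 35.0
```

Run:
```python
from h import *
togo([.5115,-.2067,.146],np.radians(160))
s=monitor.get_state();print(s["joint_positions"],s["grip_width"],s["ft_force"])
I=[]
for n,x,y in(("scene",160,175),("top",390,165)):
    im=cams.get_image(n)[:,:,::-1].copy();cv2.imwrite(f"pics/{n}2.png",im)
    c=cv2.resize(im[y:y+120,x:x+100],None,fx=4,fy=4,interpolation=cv2.INTER_CUBIC)
    I.append(cv2.convertScaleAbs(c,alpha=1.8,beta=20))
cv2.imwrite("pics/over.png",np.hstack(I))
```

```text
t 10.0 pos [ 0.5122 -0.2057  0.2122] zaxis [-0.0005  0.0006 -1.    ] shift cm [-0.1199 -0.0222  6.6243] roll -0.0010845726068531292
[-0.387   0.1387  0.7936  1.7365 -0.1026  1.3094  0.0783] 0.10695684516205863 [-0.0841 -0.7777 -1.096 ]
```

View pics/over.png

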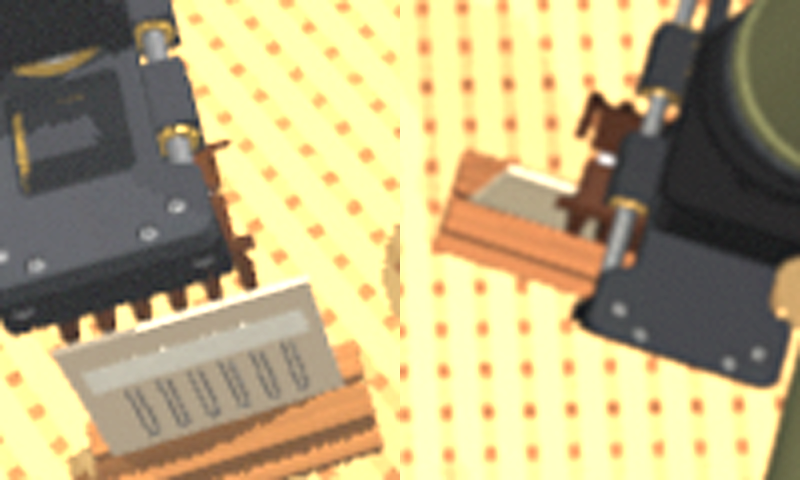

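The crop shows the open claw above the card: tooth row in the scene from (177,258) to (222,245), pin highlight at top (441.5,205). I'll check those against where they should be.

Run:
```python
from h import *
p=np.array([.5122,-.2057,.2122]);u=np.array([np.cos(np.radians(70)),np.sin(np.radians(70)),0]);v=np.array([u[1],-u[0],0])
z=np.array([0,0,1.])
print("pin hl top",proj("top",p-.007*z+.024*u),"seen 441.5,205")
print("tip near mid scene",proj("scene",p-.04*z+.014*v),"seen 199.7 251.5")
for s in(-.038,.038):print(proj("scene",p-.04*z+.014*v+s*u))
for dz in(-.03,-.035,-.04,-.045):print(dz,proj("scene",p+dz*z+.014*v))
print("card mid predicted vs seen",proj("scene",[.5115,-.2067,.125]),proj("top",[.5115,-.2067,.125]))
im=cv2.imread("pics/scene2.png");im0=cv2.imread("pics/scene0.png")
print("card face change",np.abs(im[262:300,178:245].astype(int)-im0[262:300,178:245]).mean())
s=monitor.get_state();print(s["grip_width"]*87,s["position"])
```

```text
pin hl top [442.3203 203.4842] seen 441.5,205
tip near mid scene [200.3828 246.4769] seen 199.7 251.5
[176.4891 253.4794]
[223.8106 239.611 ]
-0.03 [198.907 243.397]
-0.035 [199.6492 244.9458]
-0.04 [200.3828 246.4769]
-0.045 [201.1082 247.9907]
card mid predicted vs seen [204.6611 253.2105] [444.1528 214.5029]
card face change 5.079078292746792
9.779115332457414 [ 0.5123 -0.2056  0.2124]
```

Run:
```python
from h import *
p=np.array([.5122,-.2057,.2122]);u=np.array([np.cos(np.radians(70)),np.sin(np.radians(70)),0]);v=np.array([u[1],-u[0],0]);z=np.array([0,0,1.])
I=[]
for n,x,y in(("scene",172,196),("top",425,182)):
    im=cv2.imread(f"pics/{n}2.png");k=8 if n=="scene" else 10;w,h=(50,70) if n=="scene" else (40,56)
    c=cv2.resize(im[y:y+h,x:x+w],None,fx=k,fy=k,interpolation=cv2.INTER_CUBIC);c=cv2.convertScaleAbs(c,alpha=1.6,beta=15)
    def dot(X,col):
        q=(proj(n,X)-[x,y]+.5)*k;cv2.circle(c,(int(q[0]),int(q[1])),3,col,-1)
    for s in np.linspace(-.038,.038,6):dot(p-.04*z+.014*v+s*u,(0,255,0))
    for s in np.linspace(-.038,.038,6)[1:]:dot(p-.04*z-.014*v+s*u,(255,255,0))
    for s in(.024,.031,.042,-.042):dot(p-.007*z+s*u,(0,0,255))
    for s in(-.055,0,.055):dot(np.array([.5115,-.2067,.125])+s*u,(255,0,255))
    I.append(c[:560])
cv2.imwrite("pics/ov.png",np.hstack(I))
```

```text
(no output)
```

View pics/ov.png

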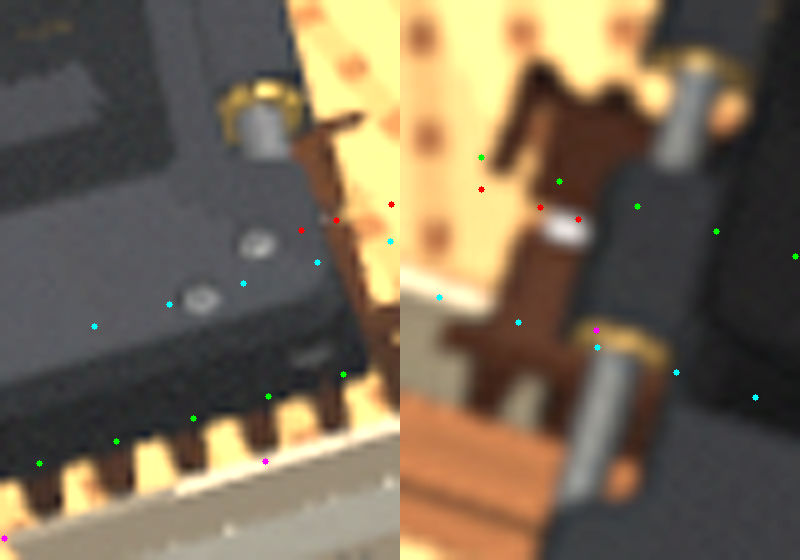

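In the top view, the near tooth tips and pin end sit within about 2 mm of prediction. The far tips are about 4 mm more open. In the scene view the visible tooth ends are the outer knees, not the tips. So the claw is fully open and level, about 1 mm toward −x of the card plane. I'll correct that and lower it.

>>> move_arm --pt "0 0.1 0" --pt "0 0.1 0.5" --pt "0 0.1 1.2" --pt "0 0.1 2" --pt "0 0.1 2.8" --pt "0 0.1 3.6" --pt "0 0.1 4.4" --pt "0 0.1 5.2" --pt "0 0.1 5.8" --pt "0 0.1 6.3" --pt "0 0.1 6.6" --pt "0 0.1 6.7" --pt "0 0.1 6.7" --pt "0 0.1 6.7" --pt "0 0.1 6.7" --roll '[0, 0, 0, 0, 0, 0, 0, 0, 0, 0, 0, 0, 0, 0, 0]'

```text
time: 11.6
position: [0.5134, -0.2069, 0.1459]
tool_rot: [2.575, 1.799, 0.001]
ft_force: [-0.5, -0.4, -1.0]
grip_width: 0.11
grip_force: 35.0
```

Run:
```python
from h import *
togo([.5122,-.2067,.145],np.radians(160))
s=monitor.get_state();print(s["grip_width"]*87,s["ft_force"],s["grip_force"])
I=[]
for n,x,y in(("scene",165,205),("top",405,180)):
    im=cams.get_image(n)[:,:,::-1].copy();cv2.imwrite(f"pics/{n}3.png",im)
    c=cv2.resize(im[y:y+100,x:x+80] if n=="scene" else im[y:y+80,x:x+64],(400,500),interpolation=cv2.INTER_CUBIC)
    I.append(cv2.convertScaleAbs(c,alpha=1.6,beta=15))
cv2.imwrite("pics/fin.png",np.hstack(I))
```

```text
t 11.6 pos [ 0.5134 -0.2069  0.1459] zaxis [ 0.0007 -0.     -1.    ] shift cm [-0.0203 -0.1205  0.0881] roll -0.0018896048666987575
9.570284874769646 [-0.4501 -0.3673 -0.9568] 34.99980964581482
```

View pics/fin.png

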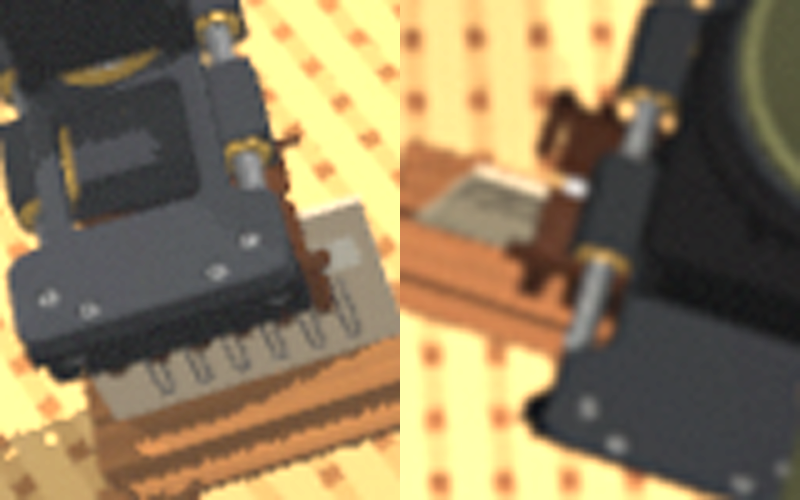

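The claw straddles the card edge, and the force readings show no contact. I'll check the centring numerically, allowing for parallax.

Run:
```python
from h import *
u=np.array([np.cos(np.radians(70)),np.sin(np.radians(70)),0]);v=np.array([u[1],-u[0],0]);z=np.array([0,0,1.])
c=np.array([.5102,-.2063,.125]) # top-camera card estimate
f=lambda X:((proj("top",X)-[405,180]+.5)*6.25+[400,0]).round(1)
for s in(.03,.042,.055):print("edge",s,f(c+s*u))
for s in(.018,.024,.03):print("pin",s,f(c+s*u+.0175*z))
for w in(-.014,0.,.014):
  for s in(.03,.038):print("tip",w,s,f(c+s*u+w*v-.02*z))
a=cv2.imread("pics/scene0.png").astype(int);b=cv2.imread("pics/scene3.png").astype(int)
print("holder/pins diff",np.abs(a[287:305,190:250]-b[287:305,190:250]).mean())
m=cv2.matchTemplate(b[272:308,176:262].astype(np.uint8),a[284:302,188:250].astype(np.uint8),cv2.TM_CCOEFF_NORMED);print(cv2.minMaxLoc(m))
t=monitor.get_state();print(t["position"],t["grip_width"]*87)
```

```text
edge 0.03 [555.  193.6]
edge 0.042 [518.3 181.9]
edge 0.055 [478.7 169.2]
pin 0.018 [605.4 196.7]
pin 0.024 [586.6 190.7]
pin 0.03 [567.9 184.8]
tip -0.014 0.03 [528.7 244. ]
tip -0.014 0.038 [504.7 236.4]
tip 0.0 0.03 [540.7 203.2]
tip 0.0 0.038 [516.8 195.6]
tip 0.014 0.03 [552.7 162.5]
tip 0.014 0.038 [528.9 155. ]
holder/pins diff 6.428395061728395
(-0.09766460955142975, 0.9875999689102173, (0, 5), (12, 12))
[ 0.5133 -0.2069  0.1458] 9.628813969010231
```

The pin is centred on the card plane: seen at (575,187), predicted (575,187). The tips lie on both sides below the edge, the holder hasn't moved (template shift 0 px) and there is no contact force. Handing in.

```bash
python3 -c "
from bench import workorder
print(workorder.close_job())"
```

```text
the job is handed in; nothing more can be done
None
```

The large brown claw is held squeezed open (35 N) astride the middle of the card's top edge; the images and force readings show its teeth below the edge on both sides, no contact with the card and the holder unmoved, and the job is handed in.

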